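# Set the length stop and run the bar up to it

### The arm

A 6-joint arm with a two-finger parallel gripper is mounted at the origin on the work surface. World frame = base frame: x ahead of the robot, y to its left, z up, the work surface at z = 0. Lengths are in m, angles in rad, forces in N, time in s.
With the tool pointing down it reaches from about 0.275 to 1 m from the base axis. Payload 8.4 kg.
Tool frame: the origin (TCP) lies at the very end of the fingers, on their centre line; the grasp point (between the pads) lies behind it (tcp_to_grasp is the y of the grasp point in the tool frame, in m); y points along the fingers, x is the direction in which the jaws open and shut, and the axes are right-handed (so a half turn about y gives the same grasp; the last joint's range is limited). The gripper opens to 85 mm and grips with 20 to 120 N. Pads are 22 mm wide; open, the fingers measure 114 mm over their backs; the gripper's body (76 mm by 85 mm) begins 54 mm behind the grasp point. The pads swing forward as they close: fully open they stand 13 mm farther back than shut.
Start: joints at [1.116, 0.353, 1.633, -0, 1.155, -0.002], TCP at [0.273, 0.562, 0.195] pointing down, gripper open.
Joint ranges: [-2.63, 2.63], [-0.92, 2.1], [0.06, 2.66], [-1.3, 4.44], [0, 2.69], [-3.02, 3.02]. Speed limits (rad/s): [2.22, 2.22, 2.79, 3.14, 3.14, 3.14].

### API

Orientations are given as a unit quaternion [w, x, y, z].
In Python, from workcell import * gives the robot as it stands.
- The arm moves only by the tool carry_out, never from a script. Its argument "moves" is one flat list of numbers, 5 for each row, row after row: the shift along the tool's x, y, z in m, then the turn about the tool's y in degrees, then the opening, from 0 (shut) to 1 (fully open). A call has 1 to 8 rows; each row is the pose to reach, as a shift and turn from the pose commanded when the call began, along the tool's axes at that moment; what a row does not reach only later rows make up. A row lasts 1/8 s, in which the tool goes at most 62.5 mm and 10.7 degrees, less where a joint would pass 70% of its speed; a pose out of reach is approached as far as the arm can. A call with a gripper value outside its range is refused whole. The fingers move at their own pace and stop on an object; "squeeze" is the grip in N (left out, the last holds). Time passes only in rows, so rows that repeat a pose let the fingers close. It gives the time, the measured TCP pose, the force and the opening at its end, in the units of the state.
- get_obs(): the state, without advancing time (a new reading comes with each control period).
- snapshot(name): name is "side" or "top" or "wrist"; returns the picture (480x640x3 uint8, blue, green, red); there is no depth.
- camera_info(name): a dict with "vfov" (degrees; the focal length in pixels is half the picture's height over the tangent of half this angle, whatever the lens; pixels are square), "cx", "cy" (the principal point, pixels), "k1" (the pictures are not rectified: a ray, as slopes to the right and down, at radius r is drawn at 1 + k1 r^2 times it, then the intrinsics apply), "extrinsics" (4x4, takes a point from world to camera coordinates); the wrist camera has in their place "hand_eye" (4x4, takes a point from camera to tool coordinates, whose origin is the TCP and whose axes are the tool frame's). Camera axes: x right, y down, z forward; pixel columns grow to the right and rows downward; lengths in m; the calibration is good to about 2 mm. A picture is of the moment at which its call begins: read the wrist's pose just before it. camera_info takes no time and is no camera call.
- job_done(): hands the job in, once; it reports no verdict.
The state is a dict: "time": time; "q": joint angles; "qvel": joint speeds; "joint_efforts": joint torques, N m; "ee_pos": TCP position; "orientation": TCP orientation; "force": force on the tool from outside, world axes, zero at the start; "moment": the same for the moment, N m; "gripper_width": finger opening in m.
Only numpy, scipy, OpenCV 4.12 (cv2) and the standard library are available. Lean on these libraries where they do the work, as an engineer would, in place of code of your own. Each camera call takes 0.05 s, during which the arm holds its last target. There are 200 camera calls.

### The job

Push the blue sliding stop along its rail, towards the steel bar, until its spring pin drops into the notch beside the yellow tab. Then push the steel bar along its channel until its end rests against the stop, gently enough that the stop stays seated in that notch. Only push things: never lift the bar, leave the carton, tape roll and glue bottle alone, and finish clear of everything.

Things in the scene. Friction and masses are not known exactly. Their poses are not given: they have to be found in the camera images.
- gauge: Plywood board 170 (x) x 500 (y) x 12 mm, fixed to the table. Origin: centre of its underside; y runs along rail and channel, z up. The bar's channel is centred on x = -30 mm, 27 mm wide, floor 12 mm above the table, between two steel lips 6 mm high (tops at 18 mm), open at both ends.
- rail_mid (a point): Middle notch of the aluminium rail, on its top surface, 30 mm above the table (board x = 35, y = 55 mm). The rail is 30 mm wide and runs along y, board y = -50 to +235 mm, a black end block 36 mm high at each end. Three 12 mm wide notches cut across its top: here and 55 mm to either side in y.
- stop (a joint): Travel of the blue stop (m): 0 at the rail's +y end (stop centre at board y = 205 mm), growing towards -y, to 0.22. Starts at 0 to 0.045, before all the notches. Drags with 1 to 2 N. At each notch a sprung roller drops in: the push dips and the stop snaps to the notch centre from some 4 mm off; pushing it out takes about 11 N. It passes any notch that comes before the wanted one.
- stop_center (a point): Centre of the main block of the blue stop: 50 (across the rail) x 40 (along y) x 40 mm high, at 33 to 73 mm above the table, standing over the rail. The point is 53 mm above the table; the block's +y face is 20 mm from it in y. A white index finger on the far (+x) side shows its centre line. Same axes as the board.
- stop_face (a point): Centre of the flat -y face of the stop's arm, which reaches from the block across the channel (62 mm in x, 40 mm thick in y, from 20 to 54 mm above the table). The bar's end comes to rest on this face. Point 24.5 mm above the table, over the channel's centre line, -y axis out of the face.
- pin (a joint): Drop of the stop's spring pin in m, shown by the red knob (18 mm diameter, 10 mm high) on top of the stop: 0 to 0.001 while its roller rides on the rail (knob top 88 mm above the table), about 0.0035 to 0.004 when dropped into a notch.
- tab_yellow: Yellow marker tab, 18 x 16 x 8 mm, fixed on the board on the far (+x) side of the rail, its centre in y exactly level with the centre of the notch it marks. The wanted notch. Origin: centre of its underside, axes as the board's. The three tabs change places from start to start.
- tab_green: Green marker tab, same size, beside another notch.
- tab_red: Red marker tab, same size, beside another notch.
- bar_center (a point): Centre of the loose steel bar, 25 x 114 (y) x 25 mm including its black end plugs, about 0.15 to 0.3 kg, lying in the channel on the -y side of the stop. Its length is along y; its -y end, to be pushed, is 57 mm from this point. The point is 24.5 mm above the table while the bar lies in the channel.
- bar_end (a point): Centre of the bar's +y end face, which is to rest against the stop. Axes along the bar.
- carton: Bystander: yellow carton 60 x 90 x 50 mm high, on the table beyond the board. Origin: centre of underside.
- tape: Bystander: roll of brown tape lying flat, 84 mm diameter, 24 mm high. Origin: centre of underside.
- glue: Bystander: white glue bottle with orange cap, 36 mm diameter, 85 mm high, upright. Origin: centre of underside.
- bar: The same steel bar; origin at the centre of its underside.
There are look-alikes about, which are no part of the job. Leave any red look-alike of the bar alone.

How it is judged:
By the outcome, as a careful person would: the job done as asked, in the order asked, and still so for the second after the job is handed in, with the robot touching nothing.
It also fails if it takes over 61 s, if anything falls off the work surface, if the arm or the gripper's body presses on something with over 40 N, if the wrist force passes 120 N, or if a joint passes its speed limit or range.

## Working session

There is one attempt and no reset: what is moved stays moved. The work goes in short steps, Python scripts to look and compute and a tool call to move; the robot and the scene stay as the last step left them, time stands still between calls to the robot, and variables do not carry over. Pictures are saved under pics/ and viewed, about 8 in all and at most 12, crops included, and the job is handed in when it is done.

Besides the shell and the picture viewer there is one more tool, called after "Request:" as name(argument=value, ...) on one line, values as JSON. carry_out: Moves the arm, as the interface text tells. Its arguments: {"type":"object","properties":{"moves":{"type":"array"},"squeeze":{"type":"number"}},"required":["moves"]}

```bash
mkdir -p pics; ls; cat > h.py <<'E'
from workcell import *
import numpy as np, cv2
from scipy.spatial.transform import Rotation as R
def tool():
    o=get_obs(); q=o["orientation"]; T=np.eye(4)
    T[:3,:3]=R.from_quat([q[1],q[2],q[3],q[0]]).as_matrix(); T[:3,3]=o["ee_pos"]; return T
def cam(name,T=None):
    c=camera_info(name)
    E=np.linalg.inv(np.array(c["extrinsics"])) if "extrinsics" in c else (tool() if T is None else T)@np.array(c["hand_eye"])
    f=240/np.tan(np.radians(c["vfov"])/2)
    return c,E,f
def ray(name,px,z,T=None):
    c,E,f=cam(name,T); d=(np.array(px,float)-[c["cx"],c["cy"]])/f; u=d.copy()
    for _ in range(30): u=d/(1+c["k1"]*(u@u))
    v=E[:3,:3]@[u[0],u[1],1]; return E[:3,3]+v*(z-E[2,3])/v[2]
def proj(name,p,T=None):
    c,E,f=cam(name,T); q=np.linalg.inv(E)@np.r_[p,1]; u=q[:2]/q[2]
    return u*(1+c["k1"]*(u@u))*f+[c["cx"],c["cy"]]
E
python3 - <<'E'
from h import *
o=get_obs(); print(o); print(tool().round(3))
for n in("side","top","wrist"):
    cv2.imwrite(f"pics/{n}0.png",snapshot(n)); print(n,camera_info(n))
E
```

```text
pics
{'time': 0.0, 'q': array([ 1.11560707e+00,  3.53641313e-01,  1.63415925e+00,  2.73961063e-06,
        1.15518074e+00, -2.38553048e-03]), 'qvel': array([-0.00119523,  0.00063151,  0.00118469, -0.00053992, -0.00071237,
        0.00098519]), 'joint_efforts': array([-2.77285362e-03, -6.05238175e+01, -3.42067122e+01, -3.59057103e-04,
        9.32371389e-03, -6.91406132e-07]), 'ee_pos': array([0.27318634, 0.56153941, 0.19435523]), 'orientation': array([-0.59921796,  0.59973522,  0.37458612, -0.37542076]), 'force': array([ 0.20511208, -0.03992925,  0.31816184]), 'moment': array([-0.01018646,  0.0148133 ,  0.00475067]), 'gripper_width': 0.08528096170208459}
[[ 0.437 -0.001 -0.899  0.273]
 [ 0.899 -0.001  0.437  0.562]
 [-0.001 -1.     0.     0.194]
 [ 0.     0.     0.     1.   ]]
side {'vfov': 54.12309823660858, 'cx': 315.8004130393884, 'cy': 233.32321400277553, 'k1': -0.10986287774104997, 'extrinsics': array([[ 0.79932994, -0.60077056,  0.01209912, -0.45119356],
       [-0.46669533, -0.63337338, -0.61727921,  0.24564647],
       [ 0.37850643,  0.48776315, -0.78665112,  0.87748399],
   
[... 195 characters left out ...]
0.02637255, -0.99944242,  0.02047749, -0.03675892],
       [-0.99745457,  0.02495151, -0.06679677,  0.5307414 ],
       [ 0.06624858, -0.02218697, -0.99755645,  1.08369076],
       [ 0.        ,  0.        ,  0.        ,  1.        ]])}
wrist {'vfov': 62.69307099646162, 'cx': 318.456460788317, 'cy': 234.88895705788858, 'k1': -0.079195626196052, 'hand_eye': array([[ 9.99998539e-01, -1.53744202e-03,  7.46818057e-04,
        -3.73306902e-04],
       [-1.20466344e-03, -3.23998855e-01,  9.46056706e-01,
        -1.79887546e-01],
       [-1.21253914e-03, -9.46056224e-01, -3.24000234e-01,
         8.24810196e-02],
       [ 0.00000000e+00,  0.00000000e+00,  0.00000000e+00,
         1.00000000e+00]])}
```

View pics/top0.png

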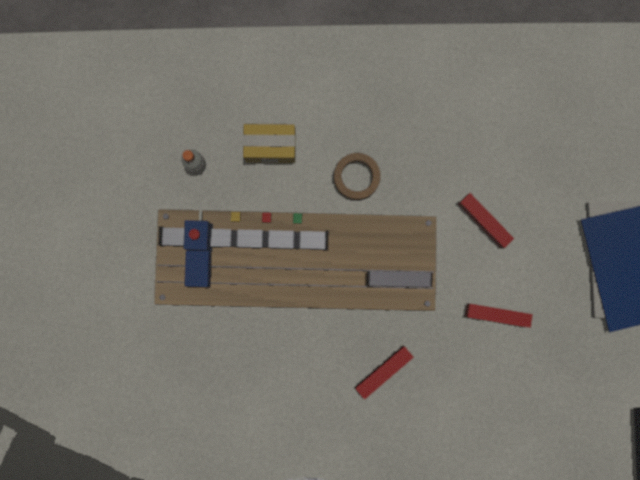

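View pics/side0.png

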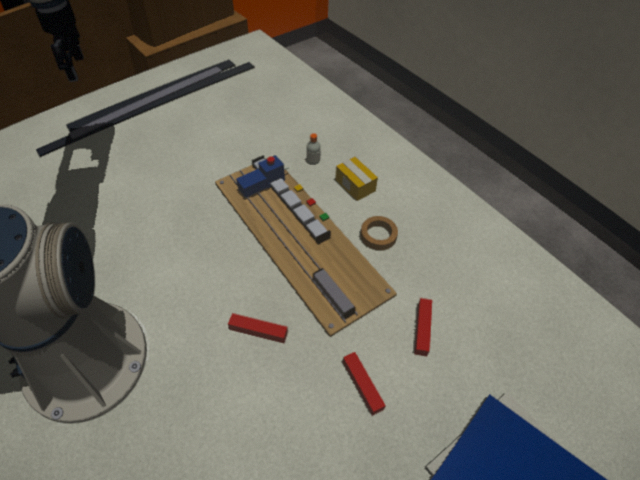

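The top view shows the grey bar at (400,279) in the channel. The three red bars at (486,220), (499,316) and (384,372) are look-alikes. The blue stop is at (197,252) with its red knob at (195,234); the blue box at (610,265) is not part of the job. The tabs are yellow (235,216), red (266,217) and green (298,218), so the wanted notch is the first one, and the yellow carton at (269,142) is a bystander.

```bash
cat > m.py <<'E'
from h import *
im=cv2.imread("pics/top0.png"); hsv=cv2.cvtColor(im,cv2.COLOR_BGR2HSV)
def blob(lo,hi,box):
    m=cv2.inRange(hsv,np.array(lo),np.array(hi)); k=np.zeros_like(m); x0,y0,x1,y1=box; k[y0:y1,x0:x1]=m[y0:y1,x0:x1]
    cs,_=cv2.findContours(k,cv2.RETR_EXTERNAL,cv2.CHAIN_APPROX_NONE); c=max(cs,key=cv2.contourArea)
    return cv2.minAreaRect(c)
out={}
for n,lo,hi,box,z in [("yel",(18,150,80),(32,255,255),(222,206,250,226),.02),("red",(0,130,60),(8,255,255),(255,206,280,226),.02),("grn",(45,100,50),(85,255,255),(285,206,312,228),.02),
  ("knob",(0,150,60),(8,255,255),(180,220,212,250),.088),("stop",(100,100,30),(130,255,255),(170,210,222,300),.06),("bar",(0,0,60),(180,60,140),(360,266,440,292),.037)]:
    r=blob(lo,hi,box); p=ray("top",r[0],z); out[n]=p; print(n,np.round(r[0],1),np.round(r[1],1),round(r[2],1),p.round(4))
d=out["yel"]-out["grn"]; print("spacing",np.linalg.norm(d),"yaw of +y dir",np.degrees(np.arctan2(d[1],d[0])))
for px in [(166,216),(162,296),(429,222),(425,303)]: print(ray("top",px,.012).round(4))
crop=cv2.resize(im[195:320,145:445],None,fx=2.6,fy=2.6,interpolation=cv2.INTER_CUBIC); cv2.imwrite("pics/crop0.png",cv2.convertScaleAbs(crop,alpha=1.8))
E
python3 m.py
```

```text
yel [233. 214.] [0. 0.] 0.0 [0.5952 0.1135 0.02  ]
red [266.  217.5] [9. 8.] 90.0 [0.5875 0.0551 0.02  ]
grn [296.9 217.8] [5.1 6.9] 9.5 [5.856e-01 2.000e-04 2.000e-02]
knob [193.5 234. ] [7. 8.] -0.0 [0.5548 0.1709 0.088 ]
stop [196.  253.5] [63. 24.] 90.0 [0.524  0.1724 0.06  ]
bar [396.5 278.7] [73.4 18.7] 1.4 [ 0.4727 -0.1711  0.037 ]
spacing 0.11364374087039225 yaw of +y dir 85.15997910256966
[0.5955 0.2341 0.012 ]
[0.4532 0.2426 0.012 ]
[ 0.5733 -0.2365  0.012 ]
[ 0.4285 -0.224   0.012 ]
```

View pics/crop0.png

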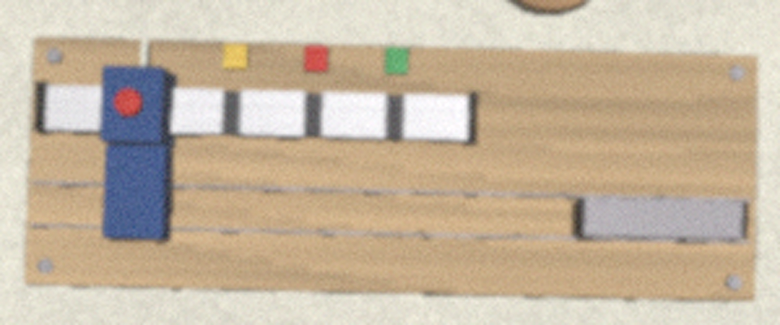

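The close crop confirms the choices. The grey bar with black plugs lies in the channel at crop (660,219), the blue stop on the rail at (135,150), and the yellow tab at (235,57) sits beside the first notch.

```bash
cat > geo.py <<'E'
from h import *
C=lambda x,y:(145+x/2.6,195+y/2.6)
s=[ray("top",C(*p),.012) for p in [(54,57),(45,265),(737,73),(734,282)]]
d=(s[0]+s[1]-s[2]-s[3])[:2]; Y=d/np.linalg.norm(d)
tabs=[ray("top",C(*p),.02)[:2] for p in [(235,57),(316,59),(397,61)]]
dt=tabs[0]-tabs[2]
X=np.array([Y[1],-Y[0]]); c0=np.mean(s,0)[:2]
# refine origin along y from tabs (board y=110,55,0)
oy=np.mean([t@Y-y for t,y in zip(tabs,[.11,.055,0])])
O=X*(c0@X)+Y*oy
B=lambda x,y:O+X*x+Y*y
loc=lambda p:np.array([(p[:2]-O)@X,(p[:2]-O)@Y])
if __name__=="__main__":
    print("Yang",np.degrees(np.arctan2(Y[1],Y[0])),"tabs ang",np.degrees(np.arctan2(dt[1],dt[0])),np.linalg.norm(dt),"O",O,"c0",loc(c0))
    k=loc(ray("top",C(127.5,102),.088)); print("knob",k)
    for p in [(66,73),(166,73)]: print(p)
    b=[loc(ray("top",C(*p),.037)) for p in [(574,218),(748,219)]]; print("bar ends",b)
    for t in tabs: print("tab",loc(t))
    T=tool()
    def plan(n,w,z):
        dl=T[:3,:3].T@(np.r_[w,z]-T[:3,3]); print(n,np.r_[w,z].round(4),"tool shift",dl.round(4))
    plan("behind stop",B(.035,k[1]+.02+.0145+.03),.12)
    a=np.degrees(np.arctan2(Y[1],Y[0])-np.arctan2(T[1,0],T[0,0])); print("yaw needed",a,"-> tool turn",-a)
E
python3 geo.py; python3 -c "
import workcell;print([n for n in dir(workcell) if not n.startswith('_')])
print(getattr(workcell,'tcp_to_grasp',None))"
```

```text
Yang 87.16995008911803 tabs ang 87.18015552102466 0.1105282430816613 O [0.51107459 0.00282075] c0 [-9.25653185e-17  4.37623847e-04]
knob [0.03499008 0.16908846]
(66, 73)
(166, 73)
bar ends [array([-0.0312096 , -0.12191422]), array([-0.02919468, -0.23903724])]
tab [0.07340054 0.11025736]
tab [0.07340513 0.05501351]
tab [ 0.07342023 -0.00027088]
behind stop [0.5576 0.2344 0.12  ] tool shift [-0.1698  0.0747 -0.3988]
yaw needed 23.111903513683135 -> tool turn -23.111903513683135
['Unreachable', 'camera_info', 'get_obs', 'job_done', 'snapshot', 'tcp_to_grasp']
-0.0187
```

Request:
carry_out(moves=[-0.021,0,-0.05,0,0,-0.042,0,-0.1,-6,0,-0.064,0,-0.15,-12,0,-0.085,0,-0.2,-18,0,-0.106,0,-0.25,-23,0,-0.13,0.01,-0.305,-23.1,0,-0.15,0.04,-0.36,-23.1,0,-0.17,0.075,-0.4,-23.1,0], squeeze=40)

```text
time: 1.15
ee_pos: [0.5608, 0.2328, 0.12]
orientation: [-0.512, 0.513, 0.488, -0.487]
force: [0.4, -0.6, 0.2]
gripper_width: -0.0001
```

```bash
python3 - <<'E'
from geo import *
T=tool(); print(get_obs()["time"],T.round(4),loc(T[:3,3]),get_obs()["force"],get_obs()["gripper_width"])
im=snapshot("wrist"); cv2.imwrite("pics/w1.png",im)
w=np.r_[B(.035,.169+.02+.0145+.012),.048]
print("shift",T[:3,:3].T@(w-T[:3,3]))
E
```

```text
1.15 [[ 5.020e-02  2.200e-03 -9.987e-01  5.608e-01]
 [ 9.987e-01  8.000e-04  5.020e-02  2.328e-01]
 [ 1.000e-03 -1.000e+00 -2.200e-03  1.200e-01]
 [ 0.000e+00  0.000e+00  0.000e+00  1.000e+00]] [0.03833998 0.23213018] [ 0.42830422 -0.57278499  0.18228807] -5.431492566491316e-05
shift [-0.01670146  0.07195069  0.00348158]
```

View pics/w1.png

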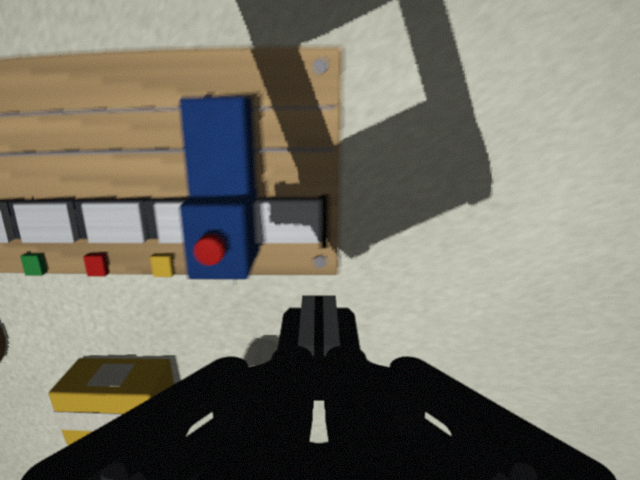

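The wrist view shows the stop untouched with its knob at (209,249). The closed fingers at (318,320) are clear on its +y side, so I will go down and move up to it.

Request:
carry_out(moves=[0,0.036,0.003,0,0,0,0.072,0.003,0,0,-0.01,0.072,0.003,0,0,-0.02,0.072,0.003,0,0,-0.024,0.072,0.003,0,0,-0.028,0.072,0.003,0,0])

```text
time: 1.95
ee_pos: [0.5552, 0.2062, 0.0494]
orientation: [-0.512, 0.513, 0.488, -0.487]
force: [-0.1, 0.4, 0.3]
gripper_width: 0.0002
```

```bash
cat > st.py <<'E'
from geo import *
T=tool(); o=get_obs(); f=o["force"]; print(o["time"],"loc",loc(T[:3,3]).round(4),"z",T[2,3].round(4),"fX,fY",(f[:2]@X).round(2),(f[:2]@Y).round(2),f[2].round(2))
E
python3 st.py
```

```text
1.95 loc [0.034  0.2053] z 0.0494 fX,fY -0.11 0.4 0.29
```

Request:
carry_out(moves=[-0.003,0,0,0,0,-0.006,0,0,0,0,-0.01,0,0,0,0,-0.014,0,0,0,0])

```text
time: 2.45
ee_pos: [0.5536, 0.1921, 0.048]
orientation: [0.512, -0.512, -0.487, 0.488]
force: [0.7, 0.2, 0.7]
gripper_width: 0.0002
```

```bash
python3 st.py
```

```text
2.45 loc [0.0331 0.1912] z 0.048 fX,fY 0.66 0.2 0.69
```

Request:
carry_out(moves=[-0.003,0,0,0,0,-0.006,0,0,0,0,-0.01,0,0,0,0,-0.014,0,0,0,0])

```text
time: 2.95
ee_pos: [0.553, 0.1785, 0.0481]
orientation: [0.512, -0.512, -0.488, 0.487]
force: [0.6, 3.3, -0.4]
gripper_width: 0.0
```

```bash
python3 st.py; python3 - <<'E'
from h import *
a=snapshot("wrist"); b=snapshot("top")
cv2.imwrite("pics/c2.png",np.hstack([a[100:400,60:460], cv2.resize(cv2.convertScaleAbs(b[195:320,145:300],alpha=1.6),(372,300))]))
E
```

```text
2.95 loc [0.0332 0.1776] z 0.0481 fX,fY 0.43 3.37 -0.41
```

View pics/c2.png

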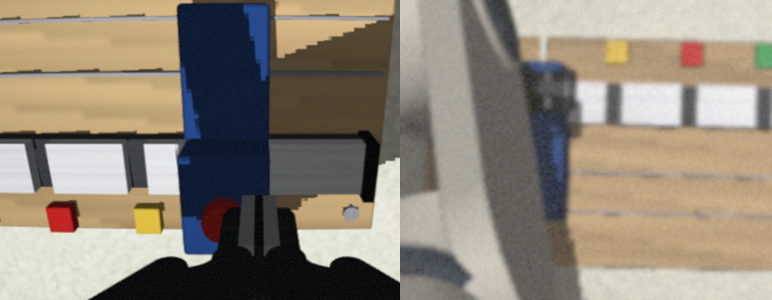

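```bash
python3 - <<'E'
from geo import *
T=tool(); p=loc(T[:3,3]); 
print("tcp px",proj("wrist",T[:3,3],T)-[60,100])
for n,px in [("block top R near",(270,140)),("L",(178,150)),("arm R",(270,60)),("yel",(148,219))]:
    z={"arm R":.054,"yel":.02}.get(n,.073); print(n,loc(ray("wrist",np.array(px)+[60,100],z,T)).round(4))
E
```

```text
tcp px [259.75857923 174.60136401]
block top R near [0.0059 0.1813]
L [0.0103 0.1424]
arm R [-0.0246  0.1816]
yel [0.0758 0.1092]
```

```bash
python3 - <<'E'
from h import *
T=np.eye(4)
for s in (0,.01,.02,.03):
  print(s,[proj("wrist",np.array([0,-s,z]),T).round(0) for z in (-.011,0,.011)])
print(proj("wrist",np.array([.0065,-.02,0]),T),get_obs()["gripper_width"])
E
```

```text
0 [array([320., 294.]), array([320., 275.]), array([320., 254.])]
0.01 [array([320., 304.]), array([320., 283.]), array([320., 262.])]
0.02 [array([320., 314.]), array([320., 293.]), array([320., 271.])]
0.03 [array([320., 326.]), array([320., 304.]), array([320., 281.])]
[334.29777214 293.08164686] -0.00029134080923055844
```

```bash
python3 - <<'E'
from geo import *
T=tool(); b=snapshot("side")
print(proj("side",T[:3,3]),[proj("side",np.r_[B(*p[:2]),p[2]]).round(0) for p in [(.06,.182,.073),(.01,.182,.073),(.06,.142,.073),(.01,.142,.073)]])
u=proj("side",T[:3,3]).astype(int); print(u)
c=b[max(0,u[1]-60):u[1]+60,u[0]-80:u[0]+80]
cv2.imwrite("pics/s3.png",cv2.resize(cv2.convertScaleAbs(c,alpha=1.5),None,fx=5,fy=5,interpolation=cv2.INTER_CUBIC))
E
```

```text
[268.15052275 169.46454621] [array([276., 157.]), array([258., 164.]), array([285., 166.]), array([266., 174.])]
[268 169]
```

View pics/s3.png

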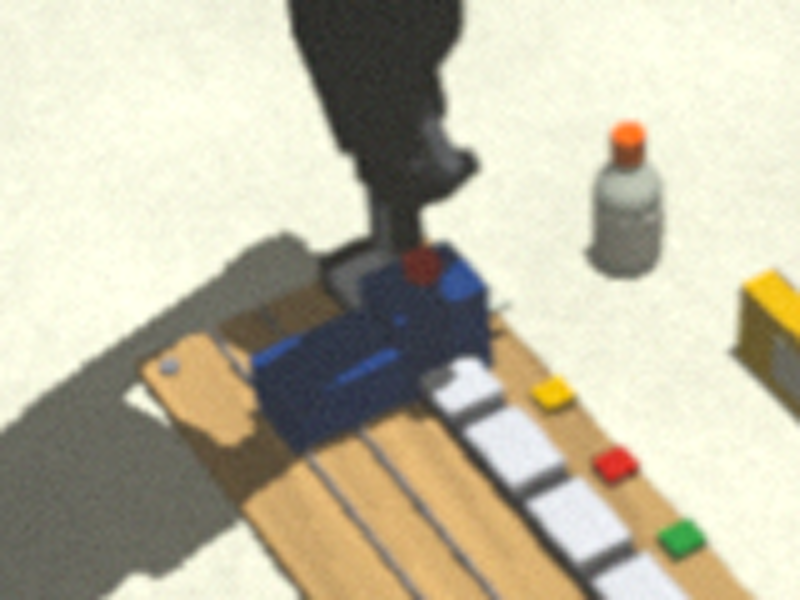

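The tip looks higher than the TCP reading says, and may be pushing the knob. I'll back off and measure where the tip really is.

Request:
carry_out(moves=[0.015,0,0,0,0,0.035,0,0,0,0,0.04,0,0,0,0,0.04,0,0,0,0])

```text
time: 3.6
ee_pos: [0.5548, 0.2191, 0.048]
orientation: [-0.512, 0.512, 0.488, -0.488]
force: [0.1, 0.3, 0.4]
gripper_width: 0.0001
```

```bash
python3 st.py; python3 - <<'E'
from geo import *
T=tool(); b=snapshot("side"); w=snapshot("wrist")
cv2.imwrite("pics/wfree.png",w)
print([ (z,(proj("side",np.r_[T[:2,3],z])-[188,109])*5) for z in (.03,.048,.07,.09)])
c=b[109:229,188:268]
cv2.imwrite("pics/s4.png",np.hstack([cv2.resize(cv2.convertScaleAbs(c,alpha=1.5),None,fx=5,fy=5,interpolation=cv2.INTER_CUBIC),cv2.convertScaleAbs(np.vstack([w[100:400,100:480],w[100:400,100:480]*0]),alpha=2)]))
E
```

```text
3.6 loc [0.033  0.2182] z 0.048 fX,fY 0.08 0.28 0.38
[(0.03, array([361.17981945, 280.71452347])), (0.048, array([358.33529376, 254.21566529])), (0.07, array([354.7777778 , 220.98136271])), (0.09, array([351.46426853, 189.93181137]))]
```

View pics/s4.png

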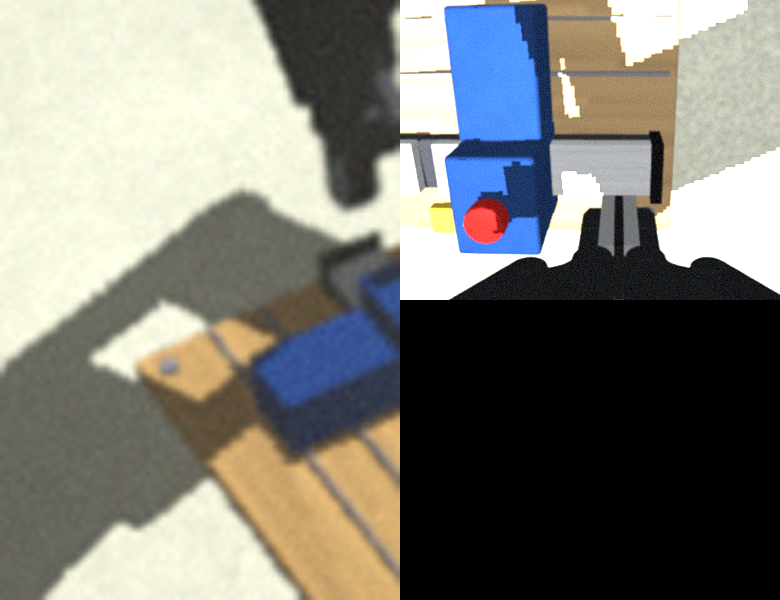

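The free tip is at crop (358,205) in the side view, which is z ≈ 0.08. The fingers therefore end about 30 mm short of the reported TCP, and the earlier touch was on the knob. I'll go 23 mm lower and move up to the block's face.

Request:
carry_out(moves=[0,0.012,-0.001,0,0,0,0.023,-0.002,0,0,-0.01,0.023,-0.002,0,0,-0.02,0.023,-0.002,0,0,-0.024,0.023,-0.002,0,0])

```text
time: 4.32
ee_pos: [0.5557, 0.1936, 0.0252]
orientation: [0.513, -0.512, -0.487, 0.487]
force: [-0.4, 2.2, -2.6]
gripper_width: 0.0
```

```bash
python3 st.py
```

```text
4.325 loc [0.0352 0.1927] z 0.0252 fX,fY -0.51 2.16 -2.56
```

Request:
carry_out(moves=[-0.003,0,0,0,0,-0.006,0,0,0,0,-0.009,0,0,0,0])

```text
time: 4.7
ee_pos: [0.5553, 0.1853, 0.0252]
orientation: [0.512, -0.512, -0.488, 0.487]
force: [-0.6, 3.5, -0.6]
gripper_width: -0.0003
```

```bash
python3 st.py; python3 - <<'E'
from geo import *
T=tool(); w=snapshot("wrist"); hsv=cv2.cvtColor(w,cv2.COLOR_BGR2HSV)
m=cv2.inRange(hsv,(100,100,15),(130,255,255)); n,l,s,c=cv2.connectedComponentsWithStats(m); i=1+s[1:,4].argmax(); print(s[i])
for r in (120,160,200,230,260):
    xs=np.where(l[r]==i)[0]
    if len(xs): print(r,xs.min(),xs.max(),[loc(ray("wrist",(x,r),.073 if r>225 else .054,T)).round(4) for x in (xs.min(),xs.max())])
cv2.imwrite("pics/w5.png",w)
E
```

```text
4.7 loc [0.0352 0.1845] z 0.0252 fX,fY -0.78 3.49 -0.63
[  177    98   116   277 25766]
120 178 287 [array([-0.0413,  0.1313]), array([-0.0408,  0.1722])]
160 182 288 [array([-0.0263,  0.1313]), array([-0.026 ,  0.1722])]
200 186 289 [array([-0.0104,  0.1313]), array([-0.0103,  0.1723])]
230 190 290 [array([-0.0041,  0.1381]), array([-0.0041,  0.1738])]
260 191 288 [array([0.0074, 0.1372]), array([0.0074, 0.1728])]
```

The wrist measurement puts the stop centre at board y ≈ 0.152 with the finger on its face (TCP = stop + 0.0325). The target TCP is ≈ 0.1425.

Request:
carry_out(moves=[-0.004,0,0,0,0,-0.008,0,0,0,0,-0.012,0,0,0,0,-0.016,0,0,0,0,-0.02,0,0,0,0,-0.024,0,0,0,0,-0.028,0,0,0,0,-0.03,0,0,0,0])

```text
time: 5.75
ee_pos: [0.5538, 0.1549, 0.0251]
orientation: [-0.512, 0.512, 0.487, -0.487]
force: [-0.7, 3.4, -0.4]
gripper_width: -0.0
```

```bash
cat > ms.py <<'E'
from geo import *
T=tool(); w=snapshot("wrist"); hsv=cv2.cvtColor(w,cv2.COLOR_BGR2HSV)
m=cv2.inRange(hsv,(100,100,15),(130,255,255)); n,l,s,c=cv2.connectedComponentsWithStats(m); i=1+s[1:,4].argmax()
e=[]
for r in (120,140,160,180):
    xs=np.where(l[r]==i)[0]; e.append([loc(ray("wrist",(x,r),.054,T))[1] for x in (xs.min(),xs.max())])
print("arm y edges",np.median(e,0),"centre",np.median(e,0).mean())
cv2.imwrite("pics/wl.png",w)
E
python3 st.py; python3 ms.py
```

```text
5.75 loc [0.0352 0.154 ] z 0.0251 fX,fY -0.85 3.32 -0.44
arm y edges [0.10092501 0.14190963] centre 0.12141731620317073
```

Request:
carry_out(moves=[-0.003,0,0,0,0,-0.006,0,0,0,0])

```text
time: 6.05
ee_pos: [0.5535, 0.149, 0.0251]
orientation: [-0.512, 0.512, 0.487, -0.488]
force: [0.6, 0.9, 0.3]
gripper_width: 0.0003
```

Request:
carry_out(moves=[-0.001,0,0,0,0,-0.001,0,0,0,0])

```text
time: 6.3
ee_pos: [0.5536, 0.148, 0.0251]
orientation: [-0.512, 0.512, 0.487, -0.487]
force: [0.2, 0.8, -0.1]
gripper_width: -0.0001
```

Request:
carry_out(moves=[-0.001,0,0,0,0,-0.001,0,0,0,0])

```text
time: 6.55
ee_pos: [0.5534, 0.1472, 0.0251]
orientation: [-0.512, 0.512, 0.487, -0.487]
force: [0.2, -0.4, -0.3]
gripper_width: 0.0001
```

```bash
python3 st.py; python3 ms.py
```

```text
6.55 loc [0.0352 0.1463] z 0.0251 fX,fY 0.25 -0.42 -0.33
arm y edges [0.09051939 0.13164242] centre 0.11108090575811258
```

The force fell to zero and the stop jumped ahead to 0.111, so it has snapped in. I'll back away, lift, and check it.

Request:
carry_out(moves=[0.015,0,0,0,0,0.025,-0.01,0,0,0,0.025,-0.06,0,0,0,0.025,-0.11,0.02,0,0,0.025,-0.115,0.05,0,0,0.025,-0.115,0.05,0,0])

```text
time: 7.35
ee_pos: [0.5036, 0.1757, 0.1417]
orientation: [-0.512, 0.512, 0.488, -0.487]
force: [0.3, -0.3, -0.5]
gripper_width: -0.0002
```

```bash
python3 st.py; python3 - <<'E'
from geo import *
T=tool(); w=snapshot("wrist"); b=snapshot("side")
hsv=cv2.cvtColor(w,cv2.COLOR_BGR2HSV)
c,_=cv2.findContours(cv2.inRange(hsv,(0,150,60),(8,255,255)),cv2.RETR_EXTERNAL,2)
for k in c:
    if cv2.contourArea(k)>60:
        r=cv2.minAreaRect(k); print("red",r,[loc(ray("wrist",r[0],z,T)).round(4) for z in (.02,.084,.088)])
s=cv2.convertScaleAbs(b[120:220,215:345],alpha=1.5)
cv2.imwrite("pics/c6.png",np.hstack([cv2.convertScaleAbs(w[60:460,60:460],alpha=1.4),cv2.resize(s,(390,300))[:300] if 0 else cv2.copyMakeBorder(cv2.resize(s,(390,300)),0,100,0,0,0)]))
E
```

```text
7.35 loc [-0.016   0.1723] z 0.1417 fX,fY 0.27 -0.28 -0.54
red ((185.0, 311.0), (20.0, 18.0), 0.0) [array([0.0754, 0.0547]), array([0.0384, 0.0794]), array([0.0361, 0.081 ])]
red ((228.5, 310.0), (20.0, 23.0), 90.0) [array([0.0741, 0.0934]), array([0.0374, 0.1099]), array([0.0351, 0.1109])]
```

View pics/c6.png

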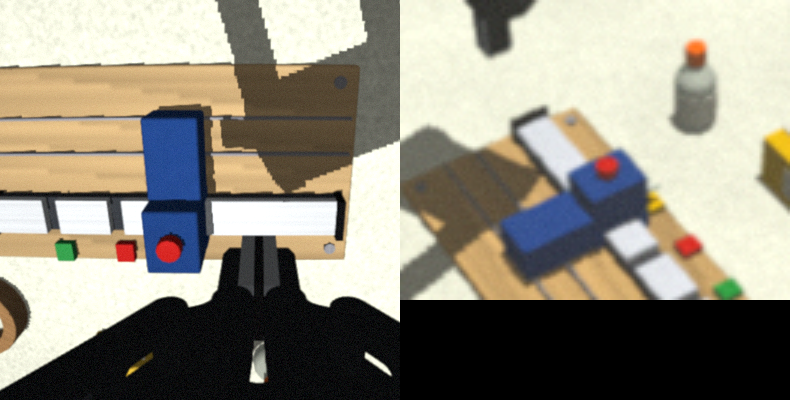

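The wrist view has the stop with its knob at (168,249), and the yellow tab is hidden behind it, directly level. The knob measures board y = 0.110, so the stop is seated in the yellow notch. Next I'll go over to the bar's −y end.

Request:
carry_out(moves=[-0.055,0,0.004,0,0,-0.11,0,0.008,0,0,-0.165,0,0.012,0,0,-0.22,0,0.014,0,0,-0.28,0,0.014,0,0,-0.34,0,0.014,0,0,-0.4,0,0.014,0,0,-0.45,0,0.014,0,0])

```text
time: 8.45
ee_pos: [0.4687, -0.2768, 0.1397]
orientation: [-0.512, 0.513, 0.487, -0.487]
force: [1.7, 0.9, -0.8]
gripper_width: 0.0005
```

```bash
cat > mb.py <<'E'
from geo import *
T=tool(); w=snapshot("wrist"); cv2.imwrite("pics/w7.png",w); v=cv2.cvtColor(w,cv2.COLOR_BGR2HSV)
m=cv2.inRange(v,(0,0,40),(180,70,255))
print("pred bar -y end px",proj("wrist",np.r_[B(-.03,-.2375),.037],T),"+y",proj("wrist",np.r_[B(-.03,-.1235),.037],T))
cv2.imwrite("pics/w7c.png",cv2.convertScaleAbs(w[0:400,0:440],alpha=1.5))
E
python3 st.py; python3 mb.py
```

```text
8.45 loc [-0.0285 -0.2814] z 0.1397 fX,fY 1.66 1.0 -0.75
pred bar -y end px [377.93328046 214.84993506] +y [526.05047813 214.89638407]
```

View pics/w7c.png

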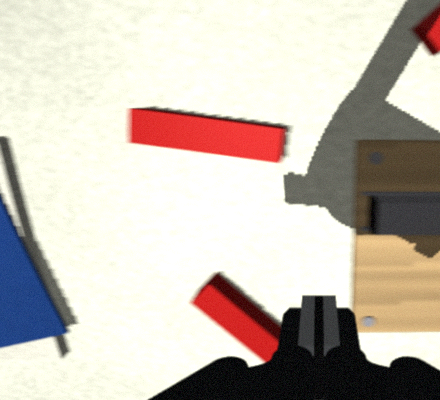

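The bar's −y end is at (371–378,214), as predicted (board y ≈ −0.238). The red look-alikes at (210,135) and (235,310) are clear of the descent. I'll lower beyond the bar's end.

Request:
carry_out(moves=[0,0.05,0.001,0,0,0,0.1,0.001,0,0,0,0.13,0.001,0,0,0,0.144,0.001,0,0,0,0.144,0.001,0,0])

```text
time: 9.12
ee_pos: [0.4674, -0.2739, -0.0046]
orientation: [0.513, -0.512, -0.487, 0.488]
force: [-0.8, -0.6, 0.5]
gripper_width: -0.0001
```

```bash
python3 st.py; python3 - <<'E'
from geo import *
T=tool(); b=snapshot("side"); u=proj("side",np.r_[T[:2,3],.026]).astype(int); print(u)
c=b[u[1]-60:u[1]+40,u[0]-70:u[0]+60]; print([((proj("side",np.r_[T[:2,3],z])-u+[70,60])*5).round() for z in (.016,.026,.036)])
cv2.imwrite("pics/s8.png",cv2.resize(cv2.convertScaleAbs(c,alpha=1.6),None,fx=5,fy=5,interpolation=cv2.INTER_CUBIC))
E
```

```text
9.125 loc [-0.03   -0.2785] z -0.0046 fX,fY -0.78 -0.59 0.52
[361 329]
[array([348., 313.]), array([350., 301.]), array([353., 290.])]
```

View pics/s8.png

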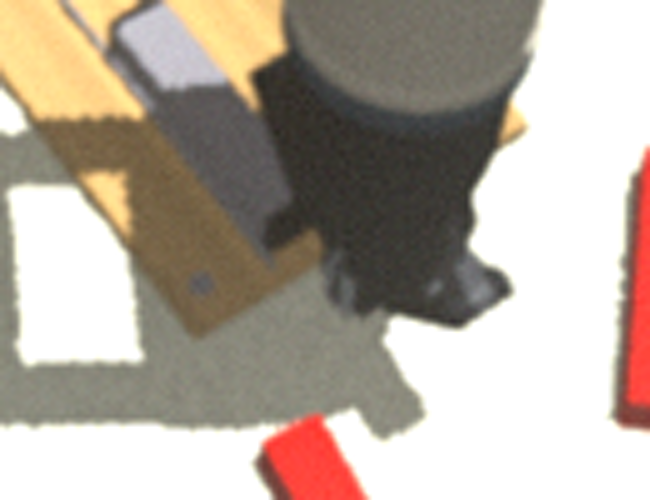

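Request:
carry_out(moves=[0.01,0,0,0,0,0.02,0,0,0,0,0.026,0,0,0,0,0.032,0,0,0,0,0.038,0,0,0,0,0.044,0,0,0,0])

```text
time: 9.93
ee_pos: [0.4701, -0.2301, -0.0037]
orientation: [-0.512, 0.513, 0.487, -0.487]
force: [-0.4, -3.0, 1.9]
gripper_width: -0.0001
```

```bash
python3 st.py; python3 - <<'E'
from geo import *
T=tool(); w=snapshot("wrist"); cv2.imwrite("pics/w9.png",w)
p=loc(T[:3,3]);print([proj("wrist",np.r_[B(-.03,p[1]+d),.037],T).round() for d in (.0125,.1265)])
cv2.imwrite("pics/w9c.png",cv2.convertScaleAbs(w[60:420,200:640],alpha=2))
E
```

```text
9.925 loc [-0.0295 -0.2346] z -0.0037 fX,fY -0.28 -3.01 1.88
[array([351., 316.]), array([618., 311.])]
```

View pics/w9c.png

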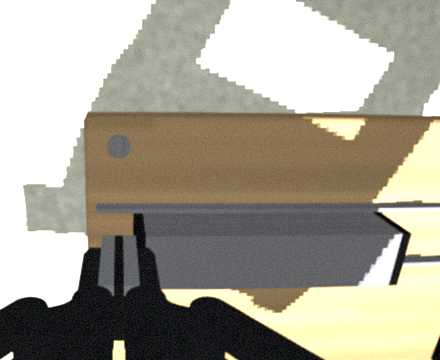

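```bash
cat > be.py <<'E'
from geo import *
w=cv2.imread("pics/w9.png"); 
import sys
E
python3 - <<'E'
from geo import *
T=tool()
for px in [(610,294),(596,344),(578,272),(345,295),(333,273)]: print(px,loc(ray("wrist",px,.037,T)).round(4))
E
```

```text
(610, 294) [-0.0386 -0.1134]
(596, 344) [-0.0142 -0.1133]
(578, 272) [-0.0489 -0.1303]
(345, 295) [-0.0397 -0.2241]
(333, 273) [-0.0492 -0.2289]
```

Request:
carry_out(moves=[0.007,0,0,0,0,0.015,0,0,0,0,0.023,0,0,0,0,0.031,0,0,0,0,0.039,0,0,0,0,0.047,0,0,0,0,0.055,0,0,0,0,0.063,0,0,0,0])

```text
time: 10.98
ee_pos: [0.4728, -0.1665, -0.0039]
orientation: [-0.512, 0.512, 0.487, -0.487]
force: [0.4, -2.7, 1.5]
gripper_width: -0.0003
```

Request:
carry_out(moves=[0.007,0,0,0,0,0.015,0,0,0,0,0.023,0,0,0,0,0.031,0,0,0,0,0.039,0,0,0,0,0.047,0,0,0,0,0.055,0,0,0,0,0.063,0,0,0,0])

```text
time: 11.98
ee_pos: [0.4758, -0.1036, -0.0039]
orientation: [0.512, -0.512, -0.487, 0.487]
force: [0.3, -2.2, 2.8]
gripper_width: -0.0002
```

```bash
python3 st.py; python3 - <<'E'
from geo import *
T=tool(); w=snapshot("wrist"); cv2.imwrite("pics/w10.png",w)
cv2.imwrite("pics/w10c.png",cv2.convertScaleAbs(w[60:420,200:640],alpha=2))
E
```

```text
11.975 loc [-0.0299 -0.108 ] z -0.0039 fX,fY 0.4 -2.23 2.79
```

View pics/w10c.png

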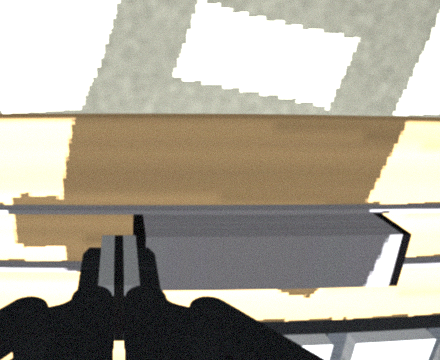

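The bar is lying true in the channel with its end at (408,235), in the same relation to the fingers as before. About 77 mm remain.

Request:
carry_out(moves=[0.008,0,0,0,0,0.016,0,0,0,0,0.024,0,0,0,0,0.032,0,0,0,0,0.04,0,0,0,0,0.048,0,0,0,0,0.054,0,0,0,0,0.059,0,0,0,0])

```text
time: 13.02
ee_pos: [0.4788, -0.0448, -0.0039]
orientation: [-0.512, 0.512, 0.487, -0.487]
force: [0.1, -1.3, -1.4]
gripper_width: -0.0
```

```bash
python3 st.py; cat > gap.py <<'E'
from geo import *
T=tool(); w=snapshot("wrist"); cv2.imwrite("pics/wg.png",w); v=cv2.cvtColor(w,cv2.COLOR_BGR2HSV)
m=cv2.inRange(v,(100,100,15),(130,255,255)); n,l,s,c=cv2.connectedComponentsWithStats(m); i=1+s[1:,4].argmax(); print("blue",s[i])
for r in range(255,330,12):
    xs=np.where(l[r]==i)[0]
    if len(xs): print(r,xs.min(),w[r,xs.min()-14:xs.min()+3].sum(1).tolist())
E
python3 gap.py
```

```text
13.025 loc [-0.0298 -0.0492] z -0.0039 fX,fY 0.15 -1.33 -1.43
blue [ 575  260   65  220 7039]
267 630 [159, 156, 167, 165, 172, 159, 158, 169, 174, 146, 155, 144, 133, 107, 89, 97, 65]
279 627 [474, 386, 246, 169, 175, 178, 183, 182, 191, 187, 179, 190, 157, 105, 95, 88, 84]
291 623 [228, 182, 209, 199, 195, 179, 189, 186, 203, 206, 195, 197, 180, 144, 87, 74, 73]
303 620 [58, 62, 82, 146, 193, 196, 194, 187, 188, 181, 180, 179, 176, 116, 85, 81, 65]
315 616 [58, 56, 67, 87, 171, 179, 187, 186, 188, 171, 185, 194, 167, 141, 98, 82, 81]
327 613 [54, 47, 98, 205, 344, 365, 355, 351, 325, 247, 191, 176, 160, 119, 90, 80, 86]
```

Request:
carry_out(moves=[0.003,0,0,0,0,0.006,0,0,0,0,0.009,0,0,0,0,0.011,0,0,0,0,0.012,0,0,0,0])

```text
time: 13.7
ee_pos: [0.4794, -0.0332, -0.0039]
orientation: [-0.512, 0.512, 0.487, -0.487]
force: [-0.3, -0.7, -0.0]
gripper_width: -0.0001
```

```bash
python3 st.py; python3 gap.py
```

```text
13.7 loc [-0.0299 -0.0375] z -0.0039 fX,fY -0.22 -0.69 -0.04
blue [  568   260    72   220 10613]
267 606 [152, 162, 159, 157, 155, 165, 161, 165, 164, 155, 157, 146, 148, 136, 88, 82, 94]
279 603 [265, 365, 407, 339, 203, 185, 187, 180, 191, 201, 188, 180, 179, 137, 93, 72, 75]
291 606 [158, 140, 149, 160, 138, 136, 100, 59, 45, 25, 6, 28, 15, 29, 53, 61, 84]
303 609 [453, 449, 447, 456, 436, 315, 142, 51, 52, 57, 59, 57, 60, 66, 68, 68, 84]
315 605 [457, 456, 452, 453, 456, 418, 252, 99, 51, 55, 51, 61, 31, 42, 60, 83, 78]
327 602 [447, 446, 452, 449, 446, 361, 204, 78, 59, 66, 58, 58, 38, 59, 78, 68, 78]
```

Request:
carry_out(moves=[0.001,0,0,0,0,0.002,0,0,0,0])

```text
time: 14.0
ee_pos: [0.4795, -0.0313, -0.0039]
orientation: [-0.512, 0.512, 0.487, -0.487]
force: [0.5, -1.4, 0.3]
gripper_width: 0.0001
```

Request:
carry_out(moves=[0.001,0,0,0,0,0.001,0,0,0,0])

```text
time: 14.25
ee_pos: [0.4795, -0.0302, -0.0039]
orientation: [0.512, -0.512, -0.487, 0.487]
force: [0.1, -0.0, 1.1]
gripper_width: -0.0002
```

```bash
python3 st.py; python3 gap.py
```

```text
14.25 loc [-0.0299 -0.0345] z -0.0039 fX,fY 0.06 -0.03 1.08
blue [  563   260    77   220 11323]
267 600 [154, 148, 149, 154, 142, 155, 148, 157, 154, 142, 149, 164, 151, 118, 84, 79, 76]
279 597 [15, 30, 5, 18, 31, 66, 98, 131, 171, 191, 191, 178, 182, 133, 87, 96, 79]
291 606 [143, 150, 158, 160, 148, 127, 94, 59, 40, 3, 36, 20, 4, 17, 36, 64, 80]
303 609 [455, 452, 444, 459, 440, 333, 145, 37, 43, 55, 36, 66, 53, 66, 68, 98, 102]
315 605 [444, 453, 441, 450, 452, 432, 252, 101, 65, 42, 57, 47, 60, 59, 57, 84, 100]
327 602 [448, 454, 445, 457, 441, 371, 195, 73, 52, 53, 29, 42, 35, 51, 77, 70, 87]
```

Request:
carry_out(moves=[0.001,0,0,0,0,0.001,0,0,0,0])

```text
time: 14.55
ee_pos: [0.4796, -0.0292, -0.0039]
orientation: [0.512, -0.512, -0.487, 0.487]
force: [-0.0, -0.5, 0.3]
gripper_width: 0.0001
```

Request:
carry_out(moves=[0.0005,0,0,0,0,0.0005,0,0,0,0])

```text
time: 14.8
ee_pos: [0.4796, -0.0287, -0.0039]
orientation: [0.512, -0.512, -0.487, 0.487]
force: [-0.3, -1.2, 0.6]
gripper_width: -0.0001
```

Request:
carry_out(moves=[0.0005,0,0,0,0,0.0005,0,0,0,0])

```text
time: 15.05
ee_pos: [0.4796, -0.0282, -0.0039]
orientation: [0.512, -0.512, -0.487, 0.487]
force: [0.1, -1.2, 0.5]
gripper_width: -0.0
```

```bash
python3 st.py; python3 gap.py
```

```text
15.05 loc [-0.0299 -0.0326] z -0.0039 fX,fY 0.15 -1.16 0.48
blue [  559   260    81   220 11760]
267 596 [151, 138, 150, 145, 152, 158, 154, 149, 158, 144, 151, 150, 146, 137, 78, 89, 80]
279 593 [138, 139, 102, 76, 46, 2, 16, 18, 37, 73, 84, 146, 174, 144, 105, 82, 93]
291 606 [154, 141, 155, 159, 149, 128, 109, 56, 54, 28, 6, 52, 17, 32, 52, 56, 63]
303 609 [464, 447, 455, 469, 435, 319, 145, 55, 43, 51, 49, 54, 35, 63, 87, 75, 85]
315 605 [453, 453, 449, 451, 456, 417, 253, 95, 58, 46, 51, 41, 63, 47, 60, 82, 84]
327 602 [457, 456, 459, 456, 451, 363, 201, 80, 55, 56, 57, 64, 44, 56, 76, 83, 80]
```

Request:
carry_out(moves=[0.0005,0,0,0,0,0.0005,0,0,0,0])

```text
time: 15.35
ee_pos: [0.4797, -0.0277, -0.0039]
orientation: [-0.512, 0.512, 0.487, -0.487]
force: [-0.3, -1.4, 0.6]
gripper_width: 0.0001
```

Request:
carry_out(moves=[0.0005,0,0,0,0,0.0005,0,0,0,0])

```text
time: 15.6
ee_pos: [0.4797, -0.0272, -0.0039]
orientation: [0.512, -0.512, -0.487, 0.487]
force: [-1.0, -0.8, 0.4]
gripper_width: 0.0
```

Request:
carry_out(moves=[0.0005,0,0,0,0,0.0005,0,0,0,0])

```text
time: 15.85
ee_pos: [0.4797, -0.0267, -0.0039]
orientation: [0.512, -0.512, -0.487, 0.487]
force: [0.6, -0.7, 1.3]
gripper_width: 0.0001
```

```bash
python3 st.py; python3 gap.py
```

```text
15.85 loc [-0.0299 -0.031 ] z -0.0039 fX,fY 0.67 -0.63 1.3
blue [  557   260    83   220 12105]
267 593 [151, 158, 156, 144, 158, 148, 152, 142, 153, 152, 152, 160, 153, 123, 83, 87, 90]
279 590 [150, 157, 148, 153, 129, 102, 68, 43, 38, 18, 27, 27, 52, 52, 67, 59, 84]
291 606 [139, 154, 151, 147, 140, 135, 113, 57, 18, 7, 1, 20, 12, 28, 44, 63, 74]
303 608 [455, 450, 449, 455, 459, 441, 328, 146, 50, 58, 56, 53, 65, 51, 52, 73, 65]
315 605 [454, 460, 458, 445, 460, 414, 251, 105, 42, 56, 52, 62, 59, 60, 54, 80, 94]
327 602 [453, 457, 458, 454, 445, 369, 205, 73, 53, 27, 59, 62, 36, 68, 59, 81, 86]
```

Request:
carry_out(moves=[0.0005,0,0,0,0,0.0005,0,0,0,0])

```text
time: 16.15
ee_pos: [0.4797, -0.0262, -0.0039]
orientation: [0.512, -0.512, -0.487, 0.487]
force: [0.4, -1.3, 1.2]
gripper_width: -0.0
```

Request:
carry_out(moves=[0.0005,0,0,0,0,0.0005,0,0,0,0])

```text
time: 16.4
ee_pos: [0.4797, -0.0259, -0.0039]
orientation: [-0.512, 0.512, 0.487, -0.488]
force: [0.8, -4.4, -0.2]
gripper_width: -0.0002
```

```bash
python3 st.py; python3 gap.py|head -3; python3 - <<'E'
from geo import *
w=cv2.imread("pics/wg.png"); cv2.imwrite("pics/wgc.png",cv2.resize(cv2.convertScaleAbs(w[240:360,520:640],alpha=2),None,fx=5,fy=5,interpolation=cv2.INTER_NEAREST))
E
```

```text
16.4 loc [-0.0299 -0.0303] z -0.0039 fX,fY 1.05 -4.4 -0.16
blue [  555   260    85   220 12265]
267 591 [146, 157, 153, 158, 157, 161, 161, 147, 155, 145, 162, 161, 151, 138, 102, 76, 79]
279 588 [163, 159, 144, 144, 153, 160, 140, 100, 55, 19, 18, 27, 13, 47, 33, 47, 71]
```

The push force jumped to 4.4 N where contact was expected. I'll hold one row to confirm, then retreat.

Request:
carry_out(moves=[0,0,0,0,0,0,0,0,0,0])

```text
time: 16.7
ee_pos: [0.4798, -0.0259, -0.0039]
orientation: [-0.512, 0.512, 0.487, -0.488]
force: [-0.8, -6.1, -0.0]
gripper_width: 0.0
```

Request:
carry_out(moves=[0.0003,0,0,0,0,0.0003,0,0,0,0])

```text
time: 16.95
ee_pos: [0.4797, -0.0257, -0.0039]
orientation: [-0.512, 0.512, 0.487, -0.488]
force: [-0.7, -6.4, 0.3]
gripper_width: -0.0
```

```bash
python3 st.py; python3 gap.py|head -3
```

```text
16.95 loc [-0.0299 -0.0301] z -0.0039 fX,fY -0.34 -6.44 0.31
blue [  555   260    85   220 12274]
267 591 [145, 154, 151, 166, 153, 160, 148, 156, 152, 152, 150, 158, 146, 150, 96, 87, 88]
279 588 [151, 166, 162, 156, 137, 143, 123, 89, 68, 15, 47, 18, 32, 39, 43, 64, 74]
```

Request:
carry_out(moves=[-0.003,0,0,0,0,-0.015,0,0,0,0,-0.04,0,0,0,0,-0.05,-0.05,0,0,0,-0.05,-0.1,0,0,0,-0.05,-0.15,0,0,0,-0.05,-0.18,0.04,0,0,-0.05,-0.18,0.08,0,0])

```text
time: 18.0
ee_pos: [0.3981, -0.072, 0.1783]
orientation: [-0.511, 0.514, 0.488, -0.486]
force: [-1.0, -0.1, -0.3]
gripper_width: -0.0002
```

Request:
carry_out(moves=[0.06,0,0,0,0,0.11,0,0,0,0,0.11,0,0,0,0,0.11,0,0,0,0])

```text
time: 18.5
ee_pos: [0.4027, 0.0381, 0.176]
orientation: [0.512, -0.512, -0.488, 0.488]
force: [-0.4, -0.8, -0.0]
gripper_width: -0.0002
```

```bash
python3 st.py; python3 - <<'E'
from geo import *
T=tool(); w=snapshot("wrist"); cv2.imwrite("pics/wf.png",w); t=snapshot("top"); cv2.imwrite("pics/tf.png",t)
v=cv2.cvtColor(w,cv2.COLOR_BGR2HSV)
c,_=cv2.findContours(cv2.inRange(v,(0,150,60),(8,255,255)),cv2.RETR_EXTERNAL,2)
for k in c:
    if cv2.contourArea(k)>60: r=cv2.minAreaRect(k); print("red",np.round(r[0]),np.round(r[1]),loc(ray("wrist",r[0],.084,T)).round(4),loc(ray("wrist",r[0],.02,T)).round(4))
# profile along bar top centre line z=.037 and beyond to the stop arm
for y in np.arange(-.035,.115,.005 if 0 else .003):
    if y>-.015 and y<.07: continue
    u=proj("wrist",np.r_[B(-.03,y),.037],T).round().astype(int)
    if 0<=u[0]<640 and 0<=u[1]<480: print(round(y,3),u,w[u[1],u[0]],end=" | ")
E
```

```text
18.5 loc [-0.11    0.0298] z 0.176 fX,fY -0.31 -0.81 -0.01
red [ 12. 392.] [38. 15.] [ 0.0526 -0.2526] [ 0.1103 -0.3189]
red [ 92. 104.] [ 33. 130.] [-0.1937 -0.1242] [-0.1939 -0.1603]
-0.035 [247 291] [ 96 135 161] | -0.032 [251 291] [ 97 132 159] | -0.029 [254 291] [ 96 136 162] | -0.026 [257 291] [ 98 136 161] | -0.023 [261 291] [14 10 11] | -0.02 [264 291] [107 105 105] | -0.017 [267 291] [120 115 118] | 0.07 [364 291] [122 118 117] | 0.073 [367 291] [121 115 116] | 0.076 [370 291] [121 116 116] | 0.079 [374 291] [121 115 116] | 0.082 [377 291] [123 117 119] | 0.085 [380 291] [108 106 106] | 0.088 [383 291] [15  9 11] | 0.091 [387 291] [33 20 14] | 0.094 [390 291] [84 45 24] | 0.097 [393 291] [97 47 22] | 0.1 [397 291] [103  51  28] | 0.103 [400 291] [99 50 25] | 0.106 [403 291] [103  56  31] | 0.109 [407 291] [100  54  28] | 0.112 [410 291] [98 48 23] | 0.115 [413 291] [99 51 26] |
```

```bash
python3 - <<'E'
from geo import *
for n in("top","side"):
    im=snapshot(n); v=cv2.cvtColor(im,cv2.COLOR_BGR2HSV); e=proj(n,np.r_[B(.035,.11),.0845]); print(n,"expected knob (dropped)",e.round(1),"(riding)",proj(n,np.r_[B(.035,.11),.088]).round(1))
    c,_=cv2.findContours(cv2.inRange(v,(0,130,50),(8,255,255)),cv2.RETR_EXTERNAL,2)
    for k in c:
        (x,y),s,_=cv2.minAreaRect(k)
        if np.hypot(x-e[0],y-e[1])<15: print(" found",(x,y),s,loc(ray(n,(x,y),.0845)).round(4))
E
```

```text
top expected knob (dropped) [229.9 235.3] (riding) [229.6 235.1]
 found (229.5, 235.0) (8.0, 7.0) [0.0355 0.1107]
side expected knob (dropped) [282.6 174.8] (riding) [282.6 173.7]
 found (283.5, 175.0) (6.0, 5.0) [0.0363 0.1082]
```

The knob is at board y 0.108–0.111, the bar's end touches the stop face, and the arm is clear. Handing in.

```bash
python3 -c "
from workcell import *
print(job_done())"
```

```text
the job is handed in; nothing more can be done
None
```

I pushed the blue stop into the notch beside the yellow tab, then pushed the bar up against it, and handed the job in at about 19 s. No verdict comes back.

**Stop:** It snapped in as I reached the notch: the push force fell to about zero. After the bar push the knob measured at board y of 0.111 (top camera) and 0.108 (side camera), against 0.110 for the notch. The roughly 3.5 mm pin drop was too small to measure directly, so I judged the stop seated from the force dip and the position.

**Bar:** It spans about y = −0.024 to 0.090 with no visible gap to the stop face at 0.090. The highest contact force I read was about 6.4 N, under the 11 N needed to push the stop out. The arm ended clear of everything and I moved nothing else on purpose, though I took no last picture of the bystanders.

**What disagreed:** The fingers end about 30 mm short of the reported TCP. Because of this, my first touch was on the red knob with about 3 N and moved the stop a few millimetres. I backed off, went lower and pushed on the block face instead. The 12-picture limit refused my last close view of the contact, so that check rests on pixel values rather than a picture.

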